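Close the blade guard of a vegetable slicer past its spring catch

ROBOT

A 6-joint arm with a two-finger parallel gripper is mounted at the origin on a cart in front of the work surface, level with it; the furniture and walls round the work are solid. World frame = base frame: x ahead of the robot, y to its left, z up, the work surface at z = 0. Lengths are in m, angles in rad, forces in N, time in s.
With the tool pointing down it reaches from about 0.35 to 0.775 m from the base axis. Payload 7.3 kg.
Tool frame: the origin (TCP) lies at the centre of the arm's flange, where the gripper is bolted on; the fingertips stand 178 mm ahead of it and the grasp point (between the pads) lies 159 mm ahead of it; z points along the fingers, y is the line along which they close (so a half turn about z gives the same grasp; the last joint's range is limited). The gripper opens to 92 mm and grips with 3 to 60 N. Pads are 19 mm wide; open, the fingers measure 130 mm over their backs; the gripper's body (75 mm by 190 mm) begins 47 mm behind the grasp point.
Start: joints at [-1.488, 0.342, 1.524, -0, 1.275, -0.146], TCP at [0.119, -0.511, 0.405] pointing down, gripper open.
Joint ranges: [-2.53, 2.53], [-0.77, 2.02], [0.04, 2.7], [-1, 4.14], [0.28, 2.66], [-3.11, 3.11]. Speed limits (rad/s): [2.57, 2.57, 3.14, 3.14, 3.14, 3.14].

INTERFACE

Orientations are given as [roll, pitch, yaw] about the fixed x, y, z axes, in that order (R = Rz(yaw) Ry(pitch) Rx(roll)).
In Python, from cell import robot gives the robot as it stands.
- The arm moves only by the shell command python3 drive.py FILE [OPENING] [FORCE], which reads ROWS from the file FILE. ROWS is one flat JSON list of numbers that holds 1 to 8 rows one after another, with no inner brackets; each row has 6 numbers: dx, dy, dz in shares of 0.75 m (1.0 is 0.75 m), then a rotation vector rx, ry, rz in parts of the range, where 1.0 means pi rad; each row shifts and turns the commanded pose from where the row before left it, along the tool's axes as they then stand; what a row does not reach is not made up. A row lasts 1/12 s, in which the tool goes at most 0.0417 m and 0.125 rad, less where a joint would pass 70% of its speed; a pose out of reach is approached as far as the arm can. OPENING is the finger opening in m, set as the command begins (- or left out keeps the last). The fingers move at their own pace and stop on an object; FORCE is the grip in N (left out, the last holds). Time passes only in rows, so rows that do not move let the fingers close. It prints the time, the measured TCP pose, the force, the opening and the grip force at its end. Shift and turn numbers lie between -1 and 1, and a call with a number outside is refused. Input that does not fit is refused with a message, and nothing moves.
- robot.observe(): the state, without advancing time (a new reading comes with each control period).
- robot.read_camera(name): name is "side" or "top" or "wrist"; returns a dict with "image" (384x512x3 uint8, red, green, blue), "fx", "fy", "cx", "cy" (pixels), "pose" (4x4, takes a point from camera to world coordinates). Camera axes: x right, y down, z forward; pixel columns grow to the right and rows downward; lengths in m; the calibration is good to about 2 mm. A picture is of the moment at which its call begins. There is no depth.
- robot.hand_in(): hands the job in; it is judged then, once.
The state is a dict: "time": time; "qpos": joint angles; "qvel": joint speeds; "joint_efforts": joint torques, N m; "tool_pos": TCP position; "tool_rot": TCP orientation; "contact_force": force on the tool from outside, world axes, zero at the start; "torque": the same for the moment, N m; "opening": finger opening in m; "grip_force": force on a finger pad.
Only numpy, scipy, OpenCV 4.12 (cv2) and the standard library are available. Lean on these libraries where they do the work, as an engineer would, in place of code of your own. Each camera call takes 0.05 s, during which the arm holds its last target. There are 200 camera calls.

TASK

Close the blade guard of the slicer: with the fingertips press the steel catch pad fully down and, keeping it down until the guard's cover plate has passed the catch, push the guard by its upright wall until it stops, fully home over the blade. Then let go and come clear, so that the catch springs up again behind the guard's cover plate. Only press and push: do not pinch, lift or tip the guard, and leave the food, jars and bowl around it alone.

Things in the scene. Friction and masses are not known exactly. Their poses are not given: they have to be found in the camera images.
- slicer: White flat vegetable slicer fixed to the worktop, 280 mm long (x -185 to +95, then a loop handle), 124 wide. Origin on the worktop under the catch's nose; +x is the way the guard closes, towards blade and loop handle; z up. Deck 34 mm above the worktop, side rails 45. Steel blade across the deck at x 35 to 51 mm; past it a white cross bar (face x 58, top 46 mm high) is the guard's end stop.
- guard: Loose grey guard, 0.24 to 0.5 kg, on the deck between the rails (2 mm play a side; nothing holds it down): two runners, in front a cover plate (guard x 28 to 58 mm, 7 to 12 above the deck), at the rear an upright push wall. Axes as the slicer's, origin at deck height. Its x in the slicer's frame is 0 when home at the end stop, -78 to -66 mm at the start, with the catch's nose in its way.
- push_wall (a point): Middle of the rear face of the guard's push wall, the face to push towards the slicer's +x; 71 mm above the worktop. The wall is 96 mm wide, 8 thick, and stands from 58 to 84 mm above the worktop; this face lies at guard x -52 mm. A wall cabinet hangs beyond the slicer, its underside 0.45 m above the worktop, its front about 0.6 m ahead of the robot: come in low.
- catch_pad (a point): Middle of the top of the ribbed steel catch pad, a bar 119 mm long (slicer x -172 to -53) and 28 wide along the slicer's middle, running under the push wall. Top 52 mm above the worktop at rest, 38 fully down (deck + 4). At the start 42 to 54 mm of it lie open behind the wall; pressing anywhere works, and a fingertip can slide along it, held down, through the whole push.
- catch (a joint): Travel of the spring catch, m: 0 up, 0.014 fully down; straight down, 2.6 N to start, 6 N fully down; springs up when let go. Pad and nose move together. The nose, a steel block 10 x 20 mm at slicer x 0, stands 16 mm above the deck at rest; it clears the cover plate only when the catch is more than 9 mm down, and if let up under the plate it lifts the guard.
- carrot_a: Carrot, 121 x 19 mm, lying along the near side of the slicer (its +y side); leave it alone.
- carrot_b: Carrot, 129 x 21 mm, lying along the far side of the slicer (its -y side); leave it alone.
- salt: Glass salt shaker with a rounded cap, 44 x 44 x 90 mm, standing beyond the loop handle; origin under its middle; leave it alone.
- spice: Spice jar with a dark cap, 44 x 44 x 108 mm, standing behind the rear end of the slicer; origin under its middle; leave it alone.
- bowl: White bowl, 115 mm wide, 59 mm high, left; leave it alone.
- jar: Low glass jar with a black lid, 56 x 56 x 70 mm, left; leave it alone.
- lemon: Lemon, 76 x 56 mm, left; leave it alone.

How it is judged:
By the outcome, as a careful person would: the job done as asked, in the order asked, and still so for the second after the job is handed in, with the robot touching nothing.
It also fails if it takes over 32 s, if anything falls off the work surface, if the arm or the gripper's body presses on something with over 40 N, if the wrist force passes 120 N, or if a joint passes its speed limit or range.

## Working session

There is one attempt and no reset: what is moved stays moved. The work goes in short steps, Python scripts to look and compute and a shell command to move; the robot and the scene stay as the last step left them, time stands still between calls to the robot, and variables do not carry over. Pictures are saved under pics/ and viewed, at most 10 in all, crops included, and the job is handed in when it is done.

```bash
ls; mkdir -p pics
python3 - <<'E'
from cell import robot
import cv2,numpy as np
np.set_printoptions(precision=4,suppress=True)
for n in("top","side"):
    c=robot.read_camera(n); cv2.imwrite(f"pics/{n}0.png",cv2.resize(c["image"][:,:,::-1],(800,600),interpolation=cv2.INTER_CUBIC)); print(n,c["fx"],c["fy"],c["cx"],c["cy"]);print(c["pose"])
print(robot.observe())
E
```

```text
cell.py
drive.py
pics
top 490.0501553377819 490.0501553377819 246.82318716289492 187.3443517245158
[[ 0.0467 -0.9772  0.207   0.2262]
 [-0.9989 -0.0467  0.0046  0.1803]
 [ 0.0051 -0.207  -0.9783  1.4503]
 [ 0.      0.      0.      1.    ]]
side 392.66144840123786 392.66144840123786 255.66362098031155 196.5916220859217
[[ 0.9987 -0.0214  0.0466  0.4425]
 [-0.0513 -0.4113  0.9101 -0.9373]
 [-0.0003 -0.9113 -0.4118  0.5975]
 [ 0.      0.      0.      1.    ]]
{'time': 0.1, 'qpos': array([-1.488 ,  0.3427,  1.5249,  0.    ,  1.2754, -0.146 ]), 'qvel': array([-0.0002, -0.0038, -0.001 ,  0.0018, -0.0009,  0.0006]), 'joint_efforts': array([  0.0007, -43.2007, -24.4694,   0.0719,   0.0526,  -0.    ]), 'tool_pos': array([ 0.1191, -0.5112,  0.4041]), 'tool_rot': array([-3.1402, -0.0002,  0.2288]), 'contact_force': array([-0.7647,  0.097 ,  0.4308]), 'torque': array([ 0.0289,  0.0234, -0.0353]), 'grip_force': 0.0, 'opening': 0.0917447046658127}
```

View pics/top0.png

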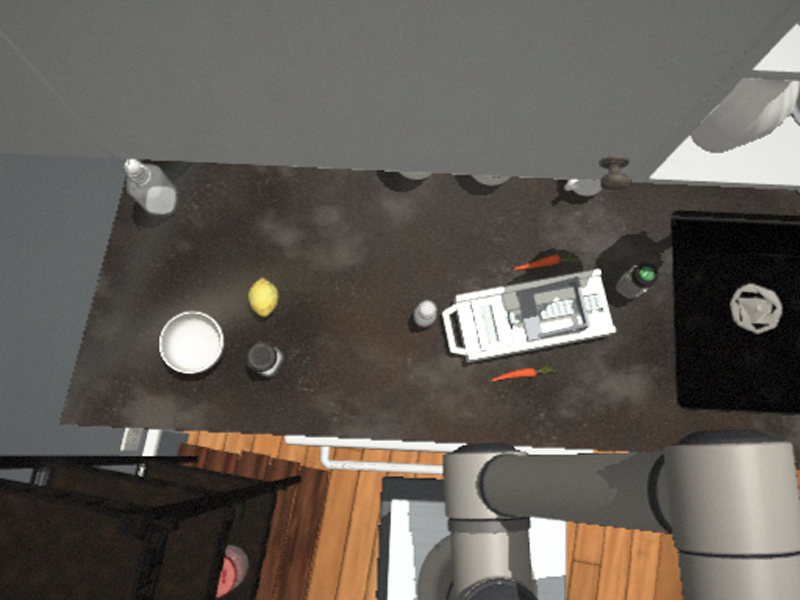

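View pics/side0.png

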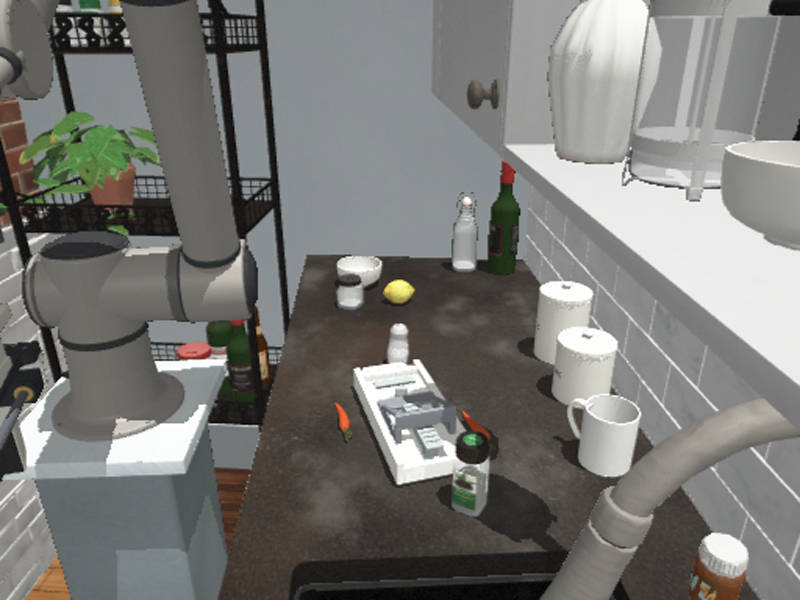

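The top view shows the slicer at about (445-615, 270-360), handle to the left (world +y). The guard is at (510-590, 280-335), the spice jar at (637, 280) and the carrots on both sides. Next: enlarged crops.

Run:
```python
from cell import robot
import cv2
for n,(x0,y0,w,h) in {"top":(260,160,170,100),"side":(210,200,120,120)}.items():
    s=4.7 if n=="top" else 5
    c=robot.read_camera(n)["image"][y0:y0+h,x0:x0+w,::-1]
    cv2.imwrite(f"pics/{n}1.png",cv2.resize(c,None,fx=s,fy=s,interpolation=cv2.INTER_CUBIC))
```

```text
(no output)
```

View pics/top1.png

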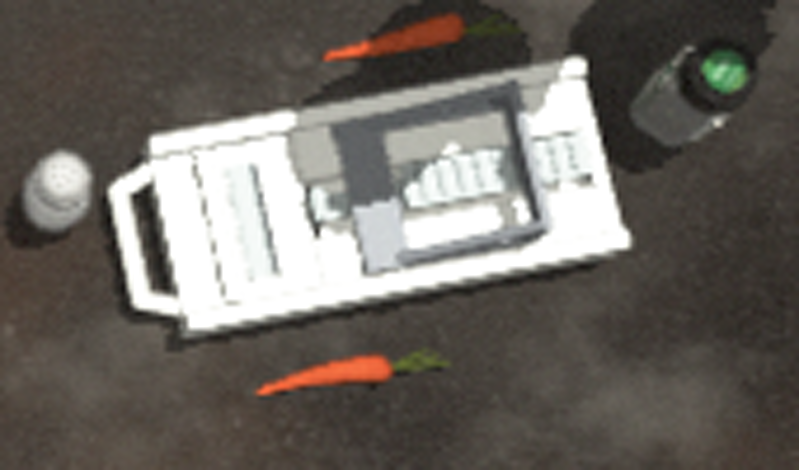

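View pics/side1.png

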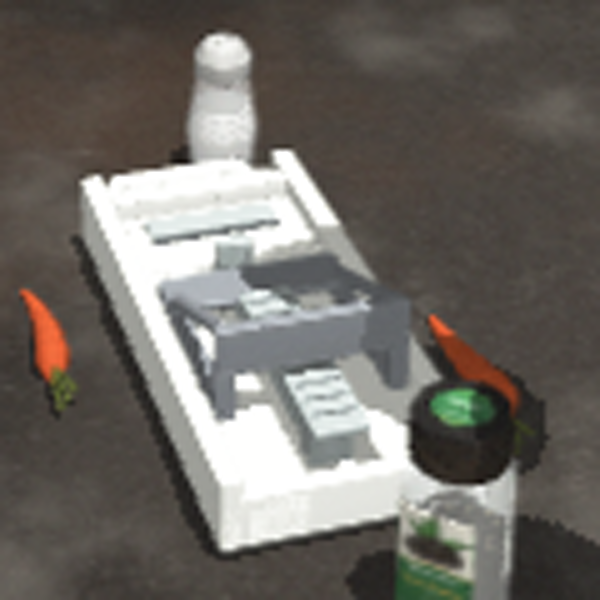

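The crops show the slicer corners, the guard's wall and cover plate, and the catch pad's rear end. I'll fit slicer pose and guard x from both views.

```bash
cat > fit.py <<'E'
from cell import robot
import numpy as np
from scipy.optimize import least_squares
np.set_printoptions(precision=4,suppress=True)
C={n:robot.read_camera(n) for n in("top","side")}
# cam,u,v,(x,y,z),guard?
P=[("top",630,240,(-185,62,45),0),("top",583,60,(-185,-62,45),0),("top",185,325,(95,62,45),0),("top",150,137,(95,-62,45),0),
("top",522,82,(-52,-48,84),1),("top",548,232,(-52,48,84),1),("top",333,125,(58,-48,46),1),("top",367,272,(58,48,46),1),
("side",221,488,(-185,62,45),0),("side",86,180,(95,62,45),0),("side",285,150,(95,-62,45),0),
("side",313,437,(-172,14,52),0),("side",371,421,(-172,-14,52),0),("side",216,334,(-52,48,84),1),("side",410,298,(-52,-48,84),1)]
def proj(n,p):
    c=C[n];T=np.linalg.inv(c["pose"]);q=T[:3,:3]@p+T[:3,3]
    return np.array([c["fx"]*q[0]/q[2]+c["cx"],c["fy"]*q[1]/q[2]+c["cy"]])
def w(a,p): 
    c,s=np.cos(a[2]),np.sin(a[2]);return np.array([a[0]+c*p[0]-s*p[1],a[1]+s*p[0]+c*p[1],p[2]])
def pix(n,u,v):
    s,o=(4.7,(260,160)) if n=="top" else (5,(210,200))
    return np.array([(u+.5)/s-.5+o[0],(v+.5)/s-.5+o[1]])
def res(a): return np.concatenate([proj(n,w(a,np.array(p)/1e3+np.array([a[3]*g,0,0])))-pix(n,u,v) for n,u,v,p,g in P])
if __name__=="__main__":
    r=least_squares(res,[.5,-.1,1.5,-.07],loss="soft_l1");print(r.x);print(res(r.x).reshape(-1,2))
    for n,u,v,z in (("top",725,70,108),("side",460,400,108)):
        c=C[n];p=pix(n,u,v);d=c["pose"][:3,:3]@[(p[0]-c["cx"])/c["fx"],(p[1]-c["cy"])/c["fy"],1];o=c["pose"][:3,3]
        print("spice",o+d*(z/1e3-o[2])/d[2])
E
python3 fit.py
```

```text
[ 0.4892 -0.0506  1.8076 -0.0764]
[[ 0.841   0.8196]
 [ 0.3598 -1.6   ]
 [ 1.3548  0.8149]
 [-0.1253 -0.568 ]
 [-0.7941 -1.2917]
 [ 1.8118 -0.7534]
 [-0.231  -0.6075]
 [-0.0556 -0.036 ]
 [-0.6591 -0.9107]
 [-1.4066 -0.7378]
 [ 0.7526 -0.8487]
 [-0.1111 -0.7284]
 [ 0.0371  0.2851]
 [-0.7227 -0.3082]
 [-0.1768  0.2141]]
spice [ 0.5697 -0.2823  0.108 ]
spice [ 0.5712 -0.2757  0.108 ]
```

Units first: shifts go in shares of 0.75 m and turns go in shares of pi rad. So 0.005 m / 0.75 = 0.0067, -0.1214 rad / 3.1416 = -0.0386.

```bash
echo '[0, 0, 0.0067, 0, 0, -0.0386, 0, 0, 0.0067, 0, 0, -0.0386, 0, 0, 0.0067, 0, 0, -0.0386, 0, 0, 0.0067, 0, 0, -0.0386, 0, 0, 0.0067, 0, 0, -0.0386, 0, 0, 0.0067, 0, 0, -0.0386, 0, 0, 0.0067, 0, 0, -0.0386, 0, 0, 0.0067, 0, 0, -0.0386]' > path.dat && python3 drive.py path.dat 0 10
echo '[0, 0, 0.0067, 0, 0, -0.0386, 0, 0, 0.0067, 0, 0, -0.0386, 0, 0, 0.0067, 0, 0, -0.0386, 0, 0, 0.0067, 0, 0, -0.0386, 0, 0, 0.0067, 0, 0, -0.0386, 0, 0, 0, 0, 0, 0]' > path.dat && python3 drive.py path.dat
cat > rel.py <<'E'
from cell import robot
import numpy as np
o=robot.observe();p=o["tool_pos"];a=1.8076;d=p[:2]-[.4892,-.0506]
f=o["contact_force"];c,s=np.cos(a),np.sin(a)
print("t %.2f slicer xy tip z mm"%o["time"],np.round([1e3*(c*d[0]+s*d[1]),1e3*(-s*d[0]+c*d[1]),1e3*(p[2]-.178)],1),"rot",np.round(o["tool_rot"],4),"F slicer",np.round([c*f[0]+s*f[1],-s*f[0]+c*f[1],f[2]],1),"open",round(o["opening"],4),np.round(o["qpos"],2))
E
python3 rel.py
```

```text
time: 0.97
tool_pos: [0.1191, -0.5113, 0.3644]
tool_rot: [-3.142, -0.0, 1.206]
contact_force: [-0.0, 0.5, -0.1]
opening: 0.0431
grip_force: 0.0
time: 1.47
tool_pos: [0.119, -0.5111, 0.3388]
tool_rot: [3.141, -0.002, 1.811]
contact_force: [0.4, 0.0, 0.3]
opening: 0.0035
grip_force: 0.0
t 1.47 slicer xy tip z mm [-360.8  467.8  160.8] rot [ 3.1413e+00 -1.8000e-03  1.8114e+00] F slicer [-0.1 -0.4  0.3] open 0.0035 [-1.49  0.4   1.62 -0.    1.12 -1.73]
```

Scaled: 0.033 m / 0.75 = 0.044, 0.015 m / 0.75 = 0.02.

```bash
echo '[0.02, 0.044, 0.0027, 0, 0, 0, 0.02, 0.044, 0.0027, 0, 0, 0, 0.02, 0.044, 0.0027, 0, 0, 0, 0.02, 0.044, 0.0027, 0, 0, 0, 0.02, 0.044, 0.0027, 0, 0, 0, 0.02, 0.044, 0.0027, 0, 0, 0, 0.02, 0.044, 0.0027, 0, 0, 0, 0.02, 0.044, 0.0027, 0, 0, 0]' > path.dat && python3 drive.py path.dat
echo '[0.02, 0.044, 0.0027, 0, 0, 0, 0.02, 0.044, 0.0027, 0, 0, 0, 0.02, 0.044, 0.0027, 0, 0, 0, 0.02, 0.044, 0.0027, 0, 0, 0, 0.02, 0.044, 0.0027, 0, 0, 0, 0.0013, 0.044, 0.0027, 0, 0, 0, 0, 0, 0, 0, 0, 0, 0, 0, 0, 0, 0, 0]' > path.dat && python3 drive.py path.dat; python3 rel.py
```

```text
time: 2.13
tool_pos: [0.3489, -0.3316, 0.3241]
tool_rot: [3.141, 0.001, 1.803]
contact_force: [0.9, -0.6, 0.2]
opening: 0.0004
grip_force: 0.0
time: 2.8
tool_pos: [0.5235, -0.2117, 0.3115]
tool_rot: [-3.141, 0.0, 1.806]
contact_force: [-0.1, -0.6, -0.1]
opening: 0.0002
grip_force: 0.0
t 2.80 slicer xy tip z mm [-164.7    4.5  133.5] rot [-3.1414e+00  1.0000e-04  1.8065e+00] F slicer [-0.5  0.3 -0.1] open 0.0002 [-0.52  0.5   1.55 -0.    1.1  -0.76]
```

Scaled: 0.02 m / 0.75 = 0.0267, 0.0045 m / 0.75 = 0.006.

```bash
echo '[0.0093, 0.006, 0, 0, 0, 0, 0.01, 0, 0.0173, 0, 0, 0, 0, 0, 0.0267, 0, 0, 0, 0, 0, 0.0267, 0, 0, 0, 0, 0, 0, 0, 0, 0, 0, 0, 0, 0, 0, 0]' > path.dat && python3 drive.py path.dat; python3 rel.py
python3 - <<'E'
from cell import robot
import cv2,numpy as np
a=robot.read_camera("top")["image"][160:260,300:430,::-1];b=robot.read_camera("side")["image"][180:320,200:340,::-1]
cv2.imwrite("pics/m2.png",np.hstack([cv2.resize(a,(400,308),interpolation=2),cv2.resize(b,(308,308),interpolation=2)]))
c=robot.read_camera("wrist")["image"];cv2.imwrite("pics/w2.png",c[:,:,::-1])
E
```

```text
time: 3.3
tool_pos: [0.5225, -0.1978, 0.2585]
tool_rot: [-3.14, -0.001, 1.805]
contact_force: [-0.7, 0.1, -0.3]
opening: 0.0004
grip_force: 0.0
t 3.30 slicer xy tip z mm [-150.9    2.1   80.5] rot [-3.1399e+00 -1.4000e-03  1.8047e+00] F slicer [ 0.2  0.7 -0.3] open 0.0004 [-0.5   0.56  1.62 -0.    0.97 -0.73]
```

View pics/m2.png

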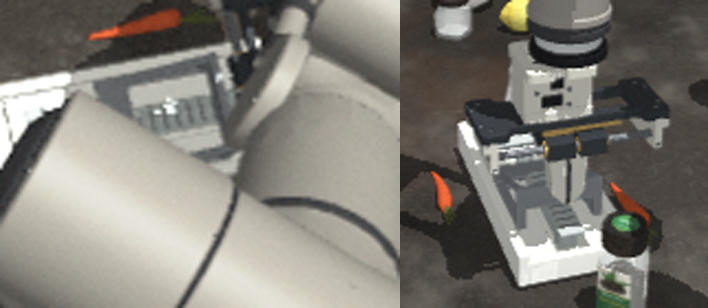

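View pics/w2.png

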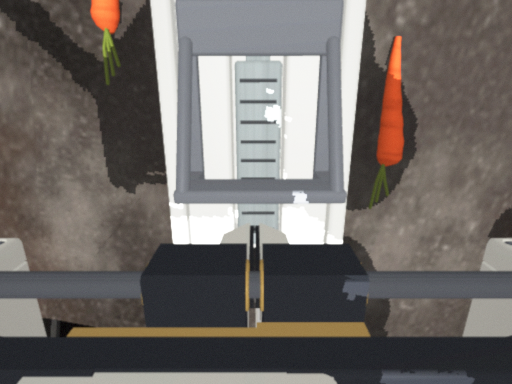

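The wrist view shows the fingers centred on the pad (column ~256), with the wall's rear edge at row ~203. The tool yaw lines up with the rails. Now checking the gap to the wall.

Run:
```python
from cell import robot
import numpy as np
c=robot.read_camera("wrist");a=1.8076
def ray(u,v,z):
    d=c["pose"][:3,:3]@[(u-c["cx"])/c["fx"],(v-c["cy"])/c["fy"],1];o=c["pose"][:3,3];p=(o+d*(z-o[2])/d[2])[:2]-[.4892,-.0506]
    return np.round(1e3*np.array([np.cos(a)*p[0]+np.sin(a)*p[1],-np.sin(a)*p[0]+np.cos(a)*p[1]]),1)
for q in((175,203,.084),(345,203,.084),(260,180,.084),(237,62,.052),(281,62,.052),(237,205,.052),(280,205,.052),(165,100,.045),(352,100,.045),(178,54,.046),(342,54,.046)):print(q,ray(*q))
```

```text
(175, 203, 0.084) [-126.8   43.1]
(345, 203, 0.084) [-127.1  -50.9]
(260, 180, 0.084) [-113.7   -3.8]
(237, 62, 0.052) [-52.1   9.1]
(281, 62, 0.052) [-52.1 -16.4]
(237, 205, 0.052) [-140.6   10.8]
(280, 205, 0.052) [-140.7  -17.9]
(165, 100, 0.045) [-73.3  54.5]
(352, 100, 0.045) [-73.6 -61.7]
(178, 54, 0.046) [-47.1  44.2]
(342, 54, 0.046) [-47.3 -52.9]
```

Scaled: 0.01 m / 0.75 = 0.0133, 0.005 m / 0.75 = 0.0067.

```bash
echo '[0, 0.006, 0.0107, 0, 0, 0, 0, 0, 0.0133, 0, 0, 0, 0, 0, 0.0133, 0, 0, 0, 0, 0, 0.0067, 0, 0, 0, 0, 0, 0.0053, 0, 0, 0, 0, 0, 0, 0, 0, 0]' > path.dat && python3 drive.py path.dat; python3 rel.py;  echo '[0, 0, 0.0027, 0, 0, 0, 0, 0, 0.0027, 0, 0, 0, 0, 0, 0, 0, 0, 0, 0, 0, 0, 0, 0, 0]' > path.dat && python3 drive.py path.dat; python3 rel.py
```

```text
time: 4.0
tool_pos: [0.5278, -0.1964, 0.2209]
tool_rot: [-3.141, -0.001, 1.807]
contact_force: [0.3, -0.2, 4.5]
opening: 0.0004
grip_force: 2.2
t 4.00 slicer xy tip z mm [-150.7   -3.3   42.9] rot [-3.141e+00 -6.000e-04  1.807e+00] F slicer [-0.2 -0.3  4.5] open 0.0004 [-0.49  0.62  1.64  0.    0.89 -0.73]
time: 4.33
tool_pos: [0.5277, -0.1963, 0.218]
tool_rot: [-3.142, -0.0, 1.807]
contact_force: [-1.1, 1.7, 5.4]
opening: 0.0005
grip_force: 2.6
t 4.33 slicer xy tip z mm [-150.7   -3.2   40. ] rot [-3.1415e+00 -1.0000e-04  1.8070e+00] F slicer [1.9 0.7 5.4] open 0.0005 [-0.49  0.62  1.64  0.    0.88 -0.73]
```

Scaled: 0.002 m / 0.75 = 0.0027, 0.001 m / 0.75 = 0.0013.

```bash
echo '[0, 0, 0.0027, 0, 0, 0, 0, 0, 0.0013, 0, 0, 0, 0, 0, 0, 0, 0, 0, 0, 0, 0, 0, 0, 0]' > path.dat && python3 drive.py path.dat; python3 rel.py
```

```text
time: 4.67
tool_pos: [0.5277, -0.1963, 0.2159]
tool_rot: [3.141, 0.0, 1.807]
contact_force: [-2.5, 2.7, 12.7]
opening: 0.0002
grip_force: 5.9
t 4.67 slicer xy tip z mm [-150.7   -3.2   37.9] rot [3.1412e+00 3.0000e-04 1.8071e+00] F slicer [ 3.2  1.8 12.7] open 0.0002 [-0.49  0.62  1.64 -0.    0.88 -0.73]
```

Scaled: 0.003 m / 0.75 = 0.004.

```bash
echo '[0.004, 0, 0, 0, 0, 0, 0.004, 0, 0, 0, 0, 0, 0.004, 0, 0, 0, 0, 0, 0.004, 0, 0, 0, 0, 0, 0.004, 0, 0, 0, 0, 0, 0.004, 0, 0, 0, 0, 0, 0.004, 0, 0, 0, 0, 0, 0.004, 0, 0, 0, 0, 0]' > path.dat && python3 drive.py path.dat; python3 rel.py
```

```text
time: 5.33
tool_pos: [0.5232, -0.1747, 0.2162]
tool_rot: [3.138, 0.006, 1.807]
contact_force: [1.7, -7.2, 6.3]
opening: 0.0002
grip_force: 4.3
t 5.33 slicer xy tip z mm [-128.6   -3.9   38.2] rot [3.1375 0.0058 1.807 ] F slicer [-7.4  0.   6.3] open 0.0002 [-0.46  0.61  1.68 -0.    0.85 -0.7 ]
```

```bash
echo '[0, 0, 0.0013, 0, 0, 0, 0.004, 0, 0, 0, 0, 0, 0.004, 0, 0, 0, 0, 0, 0.004, 0, 0, 0, 0, 0, 0.004, 0, 0, 0, 0, 0, 0.004, 0, 0, 0, 0, 0, 0.004, 0, 0, 0, 0, 0, 0.004, 0, 0, 0, 0, 0]' > path.dat && python3 drive.py path.dat; python3 rel.py
```

```text
time: 6.0
tool_pos: [0.519, -0.155, 0.2161]
tool_rot: [3.135, 0.008, 1.807]
contact_force: [3.2, -9.5, 9.8]
opening: 0.0007
grip_force: 6.3
t 6.00 slicer xy tip z mm [-108.5   -4.5   38.1] rot [3.1349 0.0084 1.8071] F slicer [-10.   -0.9   9.8] open 0.0007 [-0.43  0.59  1.71 -0.    0.83 -0.67]
```

```bash
echo '[0.004, 0, 0, 0, 0, 0, 0.0053, 0, 0, 0, 0, 0, 0.0053, 0, 0, 0, 0, 0, 0.0053, 0, 0, 0, 0, 0, 0.0053, 0, 0, 0, 0, 0, 0.0053, 0, 0, 0, 0, 0, 0.0053, 0, 0, 0, 0, 0, 0.004, 0, 0, 0, 0, 0]' > path.dat && python3 drive.py path.dat; python3 rel.py
```

```text
time: 6.67
tool_pos: [0.5121, -0.1256, 0.2161]
tool_rot: [3.135, 0.008, 1.807]
contact_force: [2.0, -10.1, 10.2]
opening: 0.0004
grip_force: 6.7
t 6.67 slicer xy tip z mm [-78.3  -4.7  38.1] rot [3.1345 0.0082 1.8074] F slicer [-10.3   0.4  10.2] open 0.0004 [-0.39  0.57  1.75 -0.    0.81 -0.62]
```

Scaled: 0.003 m / 0.75 = 0.004, 0.002 m / 0.75 = 0.0027.

```bash
echo '[0.004, 0, 0, 0, 0, 0, 0.004, 0, 0, 0, 0, 0, 0.004, 0, 0, 0, 0, 0, 0.0027, 0, 0, 0, 0, 0, 0.0027, 0, 0, 0, 0, 0, 0, 0, 0, 0, 0, 0]' > path.dat && python3 drive.py path.dat; python3 rel.py;echo '[0.0027, 0, 0, 0, 0, 0, 0.0013, 0, 0, 0, 0, 0, 0, 0, 0, 0, 0, 0]' > path.dat && python3 drive.py path.dat; python3 rel.py
```

```text
time: 7.17
tool_pos: [0.5091, -0.1129, 0.2161]
tool_rot: [3.134, 0.008, 1.807]
contact_force: [3.1, -8.6, 11.2]
opening: 0.0004
grip_force: 6.0
t 7.17 slicer xy tip z mm [-65.2  -4.8  38.1] rot [3.1344 0.0078 1.8073] F slicer [-9.1 -1.  11.2] open 0.0004 [-0.36  0.56  1.76 -0.    0.8  -0.6 ]
time: 7.42
tool_pos: [0.5085, -0.1101, 0.2162]
tool_rot: [3.134, 0.008, 1.807]
contact_force: [3.1, -9.0, 11.3]
opening: 0.0004
grip_force: 6.4
t 7.42 slicer xy tip z mm [-62.4  -4.8  38.2] rot [3.1342 0.0079 1.8073] F slicer [-9.5 -0.9 11.3] open 0.0004 [-0.36  0.56  1.77 -0.    0.8  -0.59]
```

Scaled: 0.001 m / 0.75 = 0.0013.

```bash
for i in 1 2 3; do echo '[0.0013, 0, 0, 0, 0, 0, 0.0013, 0, 0, 0, 0, 0, 0, 0, 0, 0, 0, 0]' > path.dat && python3 drive.py path.dat >/dev/null; python3 rel.py; done
```

```text
t 7.67 slicer xy tip z mm [-60.5  -4.8  38.2] rot [3.1342 0.008  1.8073] F slicer [-11.    0.1  10. ] open 0.0005 [-0.36  0.56  1.77 -0.    0.8  -0.59]
t 7.92 slicer xy tip z mm [-59.7  -4.7  38.2] rot [3.1338 0.0105 1.8075] F slicer [-18.7   0.5   9.7] open 0.0004 [-0.36  0.56  1.77 -0.01  0.8  -0.59]
t 8.17 slicer xy tip z mm [-59.1  -4.7  38.7] rot [3.1331 0.0134 1.8076] F slicer [-26.4   3.9  11.4] open 0.0 [-0.35  0.56  1.77 -0.01  0.8  -0.58]
```

Force is rising, so it is at the stop. Back off with the pad held, then lift.

Scaled: -0.004 m / 0.75 = -0.0053, -0.003 m / 0.75 = -0.004.

```bash
echo '[-0.0027, 0, 0, 0, 0, 0, -0.0027, 0, 0, 0, 0, 0, -0.004, 0, 0, 0, 0, 0, -0.0053, 0, 0, 0, 0, 0, -0.0053, 0, 0, 0, 0, 0, 0, 0, 0, 0, 0, 0]' > path.dat && python3 drive.py path.dat; python3 rel.py; echo '[0, 0, -0.004, 0, 0, 0, 0, 0, -0.0053, 0, 0, 0, 0, 0, -0.0053, 0, 0, 0, 0, 0, -0.0067, 0, 0, 0, 0, 0, -0.0133, 0, 0, 0, 0, 0, -0.0267, 0, 0, 0, 0, 0, -0.0267, 0, 0, 0, 0, 0, 0, 0, 0, 0]' > path.dat && python3 drive.py path.dat; python3 rel.py
echo '[-0.0133, 0, -0.0133, 0, 0, 0, -0.0133, 0, -0.0133, 0, 0, 0, 0, 0, 0, 0, 0, 0, 0, 0, 0, 0, 0, 0]' > path.dat && python3 drive.py path.dat
python3 - <<'E'
from cell import robot
import cv2,numpy as np
a=robot.read_camera("side")["image"][190:300,200:310,::-1]
c=robot.read_camera("wrist")["image"][:300,100:400,::-1]
cv2.imwrite("pics/e.png",np.hstack([cv2.resize(a,(400,400),interpolation=2),cv2.resize(c,(400,400),interpolation=2)]))
E
```

```text
time: 8.67
tool_pos: [0.509, -0.1152, 0.2159]
tool_rot: [3.139, -0.002, 1.806]
contact_force: [-2.2, 14.2, 22.5]
opening: 0.0005
grip_force: 11.3
t 8.67 slicer xy tip z mm [-67.4  -4.1  37.9] rot [ 3.1387e+00 -2.5000e-03  1.8059e+00] F slicer [14.3 -1.2 22.5] open 0.0005 [-0.37  0.57  1.76  0.01  0.81 -0.61]
time: 9.33
tool_pos: [0.5094, -0.1174, 0.2833]
tool_rot: [3.137, 0.004, 1.807]
contact_force: [0.6, -1.0, 0.0]
opening: 0.0005
grip_force: 0.0
t 9.33 slicer xy tip z mm [-69.7  -3.9 105.3] rot [3.1373 0.0038 1.8069] F slicer [-1.1 -0.3  0. ] open 0.0005 [-0.37  0.47  1.7  -0.    0.97 -0.61]
time: 9.67
tool_pos: [0.5131, -0.1365, 0.2995]
tool_rot: [-3.142, 0.0, 1.806]
contact_force: [0.5, 0.5, -0.5]
opening: 0.0007
grip_force: 0.0
```

View pics/e.png

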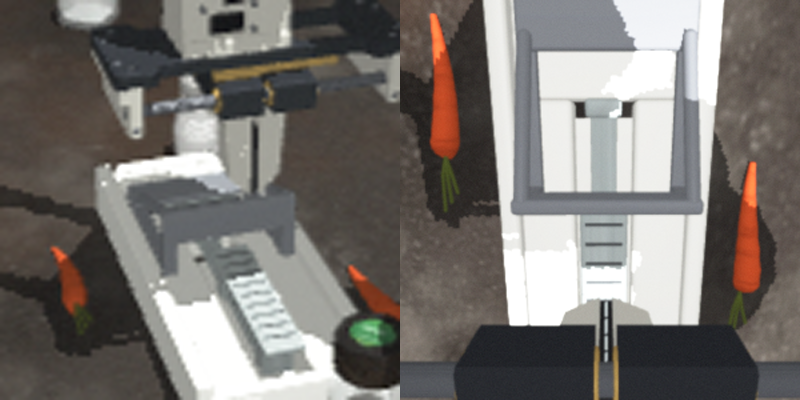

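Guard forward with the pad raised again behind it. Quick numeric check of the wall's rear edge (wrist row ~160), expected at -52.

Run:
```python
from cell import robot
import numpy as np
c=robot.read_camera("wrist");a=1.8076
def ray(u,v,z):
    d=c["pose"][:3,:3]@[(u-c["cx"])/c["fx"],(v-c["cy"])/c["fy"],1];o=c["pose"][:3,3];p=(o+d*(z-o[2])/d[2])[:2]-[.4892,-.0506]
    return np.round(1e3*np.array([np.cos(a)*p[0]+np.sin(a)*p[1],-np.sin(a)*p[0]+np.cos(a)*p[1]]),1)
f=.75
for q in((100+513*f,213*f,.084),(100+703*f-300,213*f,.084)):
    pass
for u,v,z in((113,213,.084),(303,213,.084),(185,115,.05),(185,98,.05),(200,50,.046)):print(ray(100+u*f,v*f,z))
i=robot.read_camera("wrist");print(robot.observe()["contact_force"])
```

```text
[-47.7  41.6]
[-47.8 -52.3]
[-1.4  6.9]
[7.2 6.8]
[31.  -1.3]
[ 0.88962535 -0.91523404  0.21507478]
```

```bash
python3 -c "
from cell import robot
print(robot.hand_in())"
```

```text
the job is handed in; nothing more can be done
None
```

The guard is closed: I held the catch down and pushed the guard until it hit the end stop. I then let go and came clear; the last pictures show the catch up behind the cover plate and the carrots where they were. The job was handed in at about 10 s, and no verdict came back.

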